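# Find the rocking corner of a model car chassis and set its shim

## Task

The chassis plate on the setup jig rocks at one corner. With the fingertips, press down on the plate's corners one after another until you find the one that gives, push that corner's shim lever down fully flat, leaving the other three levers up, and then press firmly on that same corner again to check that it is now solid. Only press: do not lift, grip or shift the plate or anything else.

Things in the scene. Friction and masses are not known exactly. Their poses are not given: they have to be found in the camera images.
- jig: fixed aluminium jig board on the table, 200 x 360 x 12 mm; origin at the centre of its underside, x across it (away from the robot), y along it (to the robot's left). Carries the plate on four hidden seats, a shim lever for each corner, and six 8 mm guide pins, tops 56 mm above the table, 1.5 mm outside the plate's edges (board x = +-80.5, y = +-40; x = 0, y = +-115.5 mm)
- plate: loose gold metal chassis plate, 150 x 220 x 5 mm, about 0.8 kg, level, its top 51 mm above the table; axes as the board's, origin at the centre of its underside. Gearbox, gear and motor stand along its middle (|x| < 25, |y| < 80 mm, up to 42 mm above its top). Three hidden seats under it are solid, one (any corner, not to be seen) is sprung
- corner_near_left (a point): point on the top face of the plate at its near left corner (seen from the robot), where to press; plate x = -56, y = +90 mm, moves with the plate; bare for 15 mm all round. If this corner's seat is the sprung one, 2 N starts it down, 5 N takes it fully down, by 5 mm, and it springs back; a solid one sinks under 1.5 mm. Check presses: 6 to 15 N
- corner_near_right (a point): point on the top face of the plate at its near right corner (seen from the robot), where to press; plate x = -56, y = -90 mm, moves with the plate; bare for 15 mm all round. If this corner's seat is the sprung one, 2 N starts it down, 5 N takes it fully down, by 5 mm, and it springs back; a solid one sinks under 1.5 mm. Check presses: 6 to 15 N
- corner_far_left (a point): point on the top face of the plate at its far left corner (seen from the robot), where to press; plate x = +56, y = +90 mm, moves with the plate; bare for 15 mm all round. If this corner's seat is the sprung one, 2 N starts it down, 5 N takes it fully down, by 5 mm, and it springs back; a solid one sinks under 1.5 mm. Check presses: 6 to 15 N
- corner_far_right (a point): point on the top face of the plate at its far right corner (seen from the robot), where to press; plate x = +56, y = -90 mm, moves with the plate; bare for 15 mm all round. If this corner's seat is the sprung one, 2 N starts it down, 5 N takes it fully down, by 5 mm, and it springs back; a solid one sinks under 1.5 mm. Check presses: 6 to 15 N
- shim_near_left (a joint): angle (rad) of the near left corner's shim lever, 0 = standing up 46 degrees from level, 0.8 = flat (level, at its stop). The lever stays where it is left; 4 to 6 N moves it: push straight down from over the raised pad, not beyond its end. On its inner end, under the plate, is a cam that stands upright when the lever is flat, its tip 0.8 mm under the plate, and bears a sprung corner when pressed
- pad_near_left (a point): middle of the upper face of the thumb pad (18 x 26 x 6 mm) at the outer end of the near left shim lever. The lever turns about a level axle along board x, at board x = -45, y = +102 mm, 21.7 mm above the table, and points outward: pad middle 59 mm from the axle, 66 mm above the table at board |y| = 141 mm when up, 24.7 mm at |y| = 161 mm when flat
- shim_near_right (a joint): angle (rad) of the near right corner's shim lever, 0 = standing up 46 degrees from level, 0.8 = flat (level, at its stop). The lever stays where it is left; 4 to 6 N moves it: push straight down from over the raised pad, not beyond its end. On its inner end, under the plate, is a cam that stands upright when the lever is flat, its tip 0.8 mm under the plate, and bears a sprung corner when pressed
- pad_near_right (a point): middle of the upper face of the thumb pad (18 x 26 x 6 mm) at the outer end of the near right shim lever. The lever turns about a level axle along board x, at board x = -45, y = -102 mm, 21.7 mm above the table, and points outward: pad middle 59 mm from the axle, 66 mm above the table at board |y| = 141 mm when up, 24.7 mm at |y| = 161 mm when flat
- shim_far_left (a joint): angle (rad) of the far left corner's shim lever, 0 = standing up 46 degrees from level, 0.8 = flat (level, at its stop). The lever stays where it is left; 4 to 6 N moves it: push straight down from over the raised pad, not beyond its end. On its inner end, under the plate, is a cam that stands upright when the lever is flat, its tip 0.8 mm under the plate, and bears a sprung corner when pressed
- pad_far_left (a point): middle of the upper face of the thumb pad (18 x 26 x 6 mm) at the outer end of the far left shim lever. The lever turns about a level axle along board x, at board x = +45, y = +102 mm, 21.7 mm above the table, and points outward: pad middle 59 mm from the axle, 66 mm above the table at board |y| = 141 mm when up, 24.7 mm at |y| = 161 mm when flat
- shim_far_right (a joint): angle (rad) of the far right corner's shim lever, 0 = standing up 46 degrees from level, 0.8 = flat (level, at its stop). The lever stays where it is left; 4 to 6 N moves it: push straight down from over the raised pad, not beyond its end. On its inner end, under the plate, is a cam that stands upright when the lever is flat, its tip 0.8 mm under the plate, and bears a sprung corner when pressed
- pad_far_right (a point): middle of the upper face of the thumb pad (18 x 26 x 6 mm) at the outer end of the far right shim lever. The lever turns about a level axle along board x, at board x = +45, y = -102 mm, 21.7 mm above the table, and points outward: pad middle 59 mm from the axle, 66 mm above the table at board |y| = 141 mm when up, 24.7 mm at |y| = 161 mm when flat
- spacer: small brass spacer, 16 mm diameter, 14 mm high, standing on the board between the two left levers; origin at the centre of its underside; a bystander, leave alone
- pinion: small steel pinion, 20 mm diameter, 16 mm high, standing on the board between the two right levers; origin at the centre of its underside; a bystander, leave alone
- wheel: black model car wheel lying flat, 66 mm diameter, 26 mm high; origin at the centre of its underside; a bystander, leave alone
- damper: model car damper lying down, 100 mm long, 18 mm thick; origin at the centre of its underside; a bystander, leave alone
- driver: black screwdriver lying down, 170 mm long; a bystander, leave alone
- battery: grey battery pack, 46 x 138 x 25 mm; origin at the centre of its underside; a bystander, leave alone

How it is judged (in metres and radians):
On the way, in this order (a step that is already met when the one before it is completed fails the run):
1. the fingers press the rocking corner down by more than 3 mm (contact force between the fingers and plate above 1 N and z of any of corner_near_left, corner_near_right, corner_far_left, corner_far_right in the frame of jig below 0.048 m), for 0.05 s.
2. one shim lever is pushed flat (beyond 0.72 rad) (value of joint any of shim_near_left, shim_near_right, shim_far_left, shim_far_right above 0.72 rad), for 0.2 s.
3. the fingers press the plate (over 4 N) at the corner whose lever is flat, and that corner's cam bears the load (over 1 N), so that the corner no longer sinks (under 2 mm) (contact force between the fingers and plate above 4 N and ((value of joint shim_near_left above 0.72 rad and contact force between shim_near_left and plate above 1 N and not (z of corner_near_left in the frame of jig below 0.049 m)) or (value of joint shim_near_right above 0.72 rad and contact force between shim_near_right and plate above 1 N and not (z of corner_near_right in the frame of jig below 0.049 m)) or (value of joint shim_far_left above 0.72 rad and contact force between shim_far_left and plate above 1 N and not (z of corner_far_left in the frame of jig below 0.049 m)) or (value of joint shim_far_right above 0.72 rad and contact force between shim_far_right and plate above 1 N and not (z of corner_far_right in the frame of jig below 0.049 m)))), for 0.1 s.
At the end, for the whole second after the job is handed in: the rocking corner's shim lever is flat (over 0.72 of 0.8 rad), the other three are still up (under 0.25 rad), and the plate lies at rest in its place (centre within 6 mm of the board's) and level, each corner within 2 mm of its height (((value of joint shim_near_left above 0.72 rad and value of joint each of shim_near_right, shim_far_left, shim_far_right below 0.25 rad) or (value of joint shim_near_right above 0.72 rad and value of joint each of shim_near_left, shim_far_left, shim_far_right below 0.25 rad) or (value of joint shim_far_left above 0.72 rad and value of joint each of shim_near_left, shim_near_right, shim_far_right below 0.25 rad) or (value of joint shim_far_right above 0.72 rad and value of joint each of shim_near_left, shim_near_right, shim_far_left below 0.25 rad)) and horizontal distance between plate and jig below 0.006 m and linear speed of plate below 0.02 m/s and not (z of corner_near_left in the frame of jig below 0.049 m) and not (z of corner_near_right in the frame of jig below 0.049 m) and not (z of corner_far_left in the frame of jig below 0.049 m) and not (z of corner_far_right in the frame of jig below 0.049 m) and z of each of corner_near_left, corner_near_right, corner_far_left, corner_far_right in the frame of jig below 0.053 m); the robot touches nothing.
It fails at once if the plate is lifted: its middle rises 6 mm (z of plate in the frame of jig above 0.052 m).
It fails at once if the lever of a second corner is pushed down (value of joint each of shim_near_left, shim_near_right above 0.4 rad or value of joint each of shim_near_left, shim_far_left above 0.4 rad or value of joint each of shim_near_left, shim_far_right above 0.4 rad or value of joint each of shim_near_right, shim_far_left above 0.4 rad or value of joint each of shim_near_right, shim_far_right above 0.4 rad or value of joint each of shim_far_left, shim_far_right above 0.4 rad).
It fails at once if a bystander is moved by more than 15 mm (distance of any of spacer, pinion, wheel, damper, driver, battery from where it was at the start of the episode above 0.015 m).
It also fails if it takes over 48 s, if anything falls off the work surface, if the arm or the gripper's body presses on something with over 40 N, if the wrist force passes 120 N, or if a joint passes its speed limit or range.

## Robot

A 6-joint arm with a two-finger parallel gripper is mounted at the origin on the work surface. World frame = base frame: x ahead of the robot, y to its left, z up, the work surface at z = 0. Lengths are in mm, angles in degrees, forces in N, time in s.
With the tool pointing down it reaches from about 300 to 850 mm from the base axis. Payload 4.2 kg.
Tool frame: the origin (TCP) lies at the very end of the fingers, on their centre line; the grasp point (between the pads) lies 19 mm behind it (hold_point_z is the z of the grasp point in the tool frame, in mm); z points along the fingers, y is the direction in which the jaws open and shut (so a half turn about z gives the same grasp; the last joint's range is limited). The gripper opens to 91 mm and grips with 3 to 60 N. Pads are 32 mm wide; open, the fingers measure 118 mm over their backs; the gripper's body (76 mm by 178 mm) begins 60 mm behind the grasp point.
Start: joints at [68.984, 18.312, 89.639, -0, 72.044, -1.146], TCP at [195.441, 540.786, 181.076] pointing down, gripper open.
Joint ranges: [-177.97, 177.97], [-48.28, 115.42], [12.27, 149.76], [-77.06, 257.06], [2.81, 150.46], [-146.56, 146.56]. Speed limits (degrees/s): [147.25, 147.25, 180, 180, 180, 180].

## Interface

Orientations are given as [roll, pitch, yaw] about the fixed x, y, z axes, in that order (R = Rz(yaw) Ry(pitch) Rx(roll)).
In Python, from workcell import state, grab_frame, job_done, hold_point_z gives the robot as it stands. The module is installed in compiled form; this text tells all that it offers.
- The arm moves only by the shell command python3 -m creep 'ROWS' [FORCE]. ROWS is JSON, a list of rows, each a list of 7 numbers: the closure, from 0 (fully open) to 1 (shut), then the shift along the tool's x, y, z in mm, then the turn, a rotation vector about the tool's x, y, z in degrees. A call has 1 to 5 rows; each row shifts and turns the commanded pose from where the row before left it, along the tool's axes as they then stand; what a row does not reach is not made up. A row lasts 1/8 s, in which the tool goes at most 62.5 mm and 10.7 degrees, less where a joint would pass 70% of its speed; a pose out of reach is approached as far as the arm can. A call is refused whole if a number of a shift passes 62.5 or a number of a turn 10.7, either way. A call with a gripper value outside its range is refused whole. The fingers move at their own pace and stop on an object; FORCE is the grip in N (left out, the last holds). Time passes only in rows, so rows that do not move let the fingers close. It gives the time, the measured TCP pose, the force and the opening at its end, in the units of the state.
- state(): the state, without advancing time (a new reading comes with each control period).
- grab_frame(name): name is "side" or "top" or "wrist"; returns a dict with "frame" (400x640x3 uint8, red, green, blue), "fx", "fy", "cx", "cy" (pixels), "view" (4x4, takes a point from world to camera coordinates). Camera axes: x right, y down, z forward; pixel columns grow to the right and rows downward; lengths in mm; the calibration is good to about 2 mm. A picture is of the moment at which its call begins. There is no depth.
- job_done(): hands the job in, once; it reports no verdict.
The state is a dict: "time_s": time; "qpos": joint angles; "qvel": joint speeds; "effort": joint torques, N m; "ee_pos": TCP position; "ee_rot": TCP orientation; "force": force on the tool from outside, world axes, zero at the start; "torque": the same for the moment, N m; "gripper_width": finger opening in mm.
Only numpy, scipy, OpenCV 4.12 (cv2) and the standard library are available. Lean on these libraries where they do the work, as an engineer would, in place of code of your own. Each camera call takes 0.05 s, during which the arm holds its last target.

## Working session

There is one attempt and no reset: what is moved stays moved. The work goes in short steps, Python scripts to look and compute and a shell command to move; the robot and the scene stay as the last step left them, time stands still between calls to the robot, and variables do not carry over. Pictures are saved under pics/ and viewed, and the job is handed in when it is done.

```bash
mkdir -p pics
python3 - <<'E'
from workcell import state, grab_frame, hold_point_z
import cv2
print(state(), hold_point_z)
for n in ("top","side","wrist"):
    f=grab_frame(n); cv2.imwrite(f"pics/{n}0.png",f["frame"][:,:,::-1]); print(n,f["fx"],f["fy"],f["cx"],f["cy"],f["view"])
E
```

```text
{'time_s': 0.0, 'qpos': array([ 6.89846207e+01,  1.83511968e+01,  8.97079538e+01, -1.07117072e-03,
        7.20454089e+01, -1.14542923e+00]), 'qvel': array([ 0.06678031, -0.06616936,  0.00672937,  0.03790433,  0.01416255,
        0.08127148]), 'effort': array([-4.43213594e-04, -4.12456870e+01, -2.31971008e+01,  7.28218001e-02,
        4.58362768e-02, -1.51452000e-04]), 'ee_pos': array([195.22405293, 540.21752627, 180.21432651]), 'ee_rot': array([-1.79895441e+02, -1.07196620e-03,  1.60130380e+02]), 'force': array([-0.83921082,  0.03116313,  0.47986267]), 'torque': array([0.02179778, 0.02352493, 0.03997784]), 'gripper_width': 91.18504404622176} -18.8
top 404.66842404222916 404.66842404222916 325.182716655833 204.04078698816767 [[ 1.01124559e-02 -9.99945621e-01  2.54807686e-03 -1.67040348e+01]
 [-9.89651358e-01 -1.03730440e-02 -1.43117397e-01  5.45904007e+02]
 [ 1.43136046e-01 -1.07443936e-03 -9.89702439e-01  1.01650040e+03]
 [ 0.00000000e+00  0.00000000e+00  0.00000000e+00  1.00000000e+00]]
side 459.7601833150451 459.7601833150451 313.9201097174712 198.2052416567122 [[ 9.89380961e-01 -1.44242787e-01  1.78698780e-02 -5.06621045e+02]
 [-5.56373636e-02 -4.89438729e-01 -8.70261004e-01  7.03843002e+01]
 [ 1.34275083e-01  8.60025435e-01 -4.92266648e-01  1.22788253e+03]
 [ 0.00000000e+00  0.00000000e+00  0.00000000e+00  1.00000000e+00]]
wrist 297.2191789815503 297.2191789815503 323.0410235983849 204.1032820839132 [[ 3.40260501e-01  9.40330965e-01 -6.83849118e-04 -5.74915696e+02]
 [ 9.00745037e-01 -3.25727299e-01  2.87332742e-01 -3.09706384e+01]
 [ 2.69965126e-01 -9.83839566e-02 -9.57830584e-01  3.91094125e+02]
 [ 0.00000000e+00  0.00000000e+00  0.00000000e+00  1.00000000e+00]]
```

View pics/top0.png

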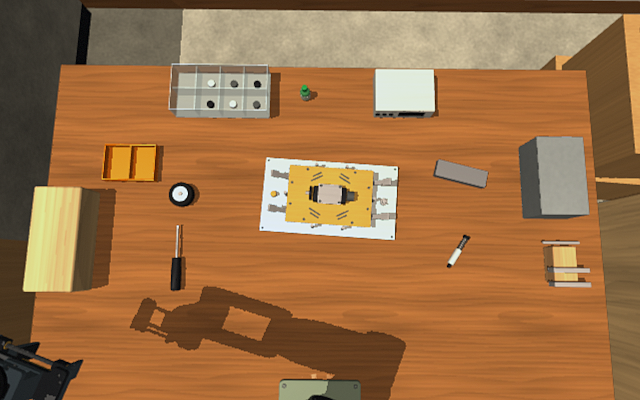

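View pics/side0.png

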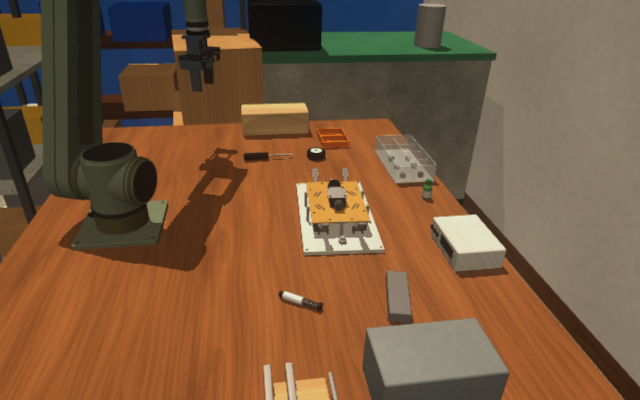

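The top view shows the white board at about (260–398, 157–241) with the gold plate at (287–373, 163–227). The wheel, driver, damper and battery are well away from it. Next I'll fit the board pose.

```bash
cat > h.py <<'E'
import numpy as np, cv2
from workcell import state, grab_frame
def ray(f,u,v,z):
    V=f["view"];R=V[:3,:3];t=V[:3,3]
    d=R.T@np.array([(u-f["cx"])/f["fx"],(v-f["cy"])/f["fy"],1]);o=-R.T@t
    return o+d*(z-o[2])/d[2]
def proj(f,P):
    V=f["view"];c=np.asarray(P)@V[:3,:3].T+V[:3,3]
    return np.c_[c[:,0]/c[:,2]*f["fx"]+f["cx"],c[:,1]/c[:,2]*f["fy"]+f["cy"]]
E
python3 - <<'E'
from h import *
f=grab_frame("top");im=f["frame"]
hsv=cv2.cvtColor(im,cv2.COLOR_RGB2HSV)
roi=np.zeros(im.shape[:2],np.uint8);roi[145:255,245:412]=1
w=((hsv[...,1]<60)&(hsv[...,2]>150)).astype(np.uint8)*roi
g=((hsv[...,0]>17)&(hsv[...,0]<30)&(hsv[...,1]>120)&(hsv[...,2]>140)).astype(np.uint8)*roi
for n,m,z,s in(("board",w,12,(200,360)),("plate",g,51,(150,220))):
    m=cv2.morphologyEx(m,cv2.MORPH_OPEN,np.ones((2,2),np.uint8))
    nn,l,st,_=cv2.connectedComponentsWithStats(m);
    if n=="plate": m=(l==1+np.argmax(st[1:,4])).astype(np.uint8)
    p=np.argwhere(m)[:,::-1]
    q=np.array([ray(f,u,v,z)[:2] for u,v in p],np.float32)
    r=cv2.minAreaRect(q);print(n,r, "bbox",p.min(0),p.max(0))
c=cv2.resize(im[140:260,240:416],None,fx=4.5,fy=4.5,interpolation=cv2.INTER_CUBIC)
cv2.imwrite("pics/topc.png",c[:,:,::-1])
E
```

```text
board ((564.707275390625, -23.692733764648438), (359.6485290527344, 200.0386505126953), 86.48405456542969) bbox [260 158] [398 240]
plate ((565.3963623046875, -23.9112548828125), (218.79945373535156, 148.90377807617188), 86.48292541503906) bbox [286 166] [373 227]
```

View pics/topc.png

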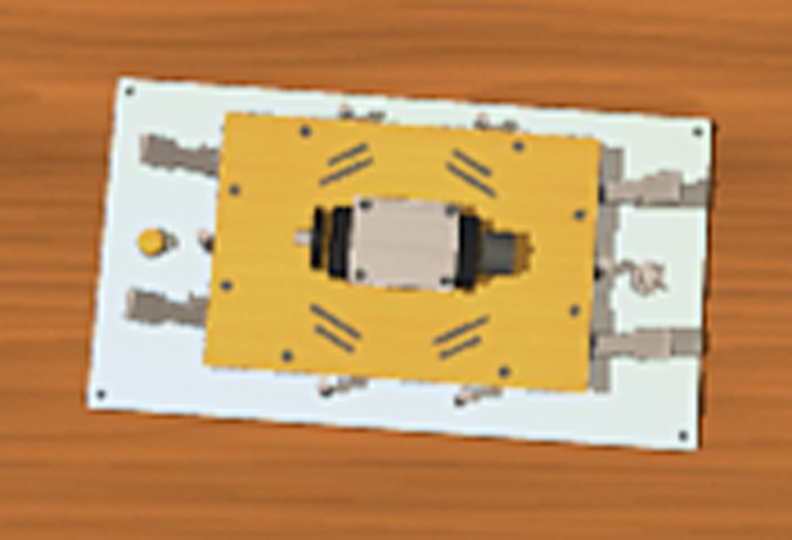

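```bash
cat >> h.py <<'E'
from scipy.spatial.transform import Rotation as Ro
C=np.array([565.0,-23.8]);YAW=-3.5
def b2w(x,y,z):
    c,s=np.cos(np.radians(YAW)),np.sin(np.radians(YAW)); return np.array([C[0]+c*x-s*y,C[1]+s*x+c*y,z])
def go(x,y,z):
    s=state();R=Ro.from_euler("xyz",s["ee_rot"],degrees=True)
    T=Ro.from_euler("xyz",[180,0,180+YAW],degrees=True)
    print("t",round(s["time_s"],2),"pos",s["ee_pos"].round(1),"rot",s["ee_rot"].round(2),"F",s["force"].round(2),"w",round(s["gripper_width"],1))
    print("shift",R.inv().apply(b2w(x,y,z)-s["ee_pos"]).round(1),"turn",(R.inv()*T).as_rotvec(degrees=True).round(2))
E
python3 -m creep '[[1,0,0,0,0,0,-8.2],[1,0,0,0,0,0,-8.2],[1,0,0,0,0,0,0]]' 10
python3 -c "
from h import *
go(-56,90,70)"
```

```text
time_s: 0.57
ee_pos: [195.4, 540.7, 180.8]
ee_rot: [-180.0, -0.0, 176.4]
force: [0.0, 0.1, -0.5]
gripper_width: 64.2
t 0.57 pos [195.4 540.7 180.8] rot [-1.7998e+02 -1.0000e-02  1.7643e+02] F [ 0.02  0.07 -0.48] w 64.2
shift [-347.9 -450.4  111. ] turn [-0.02 -0.01 -0.07]
```

```bash
python3 -m creep '[[1,-29,-37.5,0,0,0,0],[1,-29,-37.5,0,0,0,0],[1,-29,-37.5,0,0,0,0],[1,-29,-37.5,0,0,0,0],[1,-29,-37.5,0,0,0,0]]'
python3 -m creep '[[1,-29,-37.5,0,0,0,0],[1,-29,-37.5,0,0,0,0],[1,-29,-37.5,0,0,0,0],[1,-29,-37.5,0,0,0,0],[1,-29,-37.5,0,0,0,0]]'
python3 -m creep '[[1,-29,-37.5,30,0,0,0],[1,-29,-37.5,40,0,0,0],[1,0,0,20,0,0,0],[1,0,0,0,0,0,0]]'
python3 -c "
from h import *
go(-56,90,70)
for n in ('top','wrist'):
    f=grab_frame(n); cv2.imwrite(f'pics/{n}1.png',f['frame'][:,:,::-1])"
```

```text
time_s: 1.2
ee_pos: [329.5, 343.6, 181.1]
ee_rot: [180.0, 0.0, 176.4]
force: [1.1, 0.7, -0.1]
gripper_width: 14.4
time_s: 1.82
ee_pos: [463.0, 147.5, 181.2]
ee_rot: [180.0, 0.0, 176.4]
force: [1.3, 0.1, 0.3]
gripper_width: 0.3
time_s: 2.33
ee_pos: [514.3, 69.9, 89.5]
ee_rot: [-180.0, -0.2, 176.4]
force: [-0.0, -0.5, 0.2]
gripper_width: 0.5
t 2.33 pos [514.3  69.9  89.5] rot [-179.97   -0.24  176.35] F [-0.04 -0.45  0.16] w 0.5
shift [-0.4 -0.5 19.5] turn [-0.03 -0.24 -0.15]
```

View pics/wrist1.png

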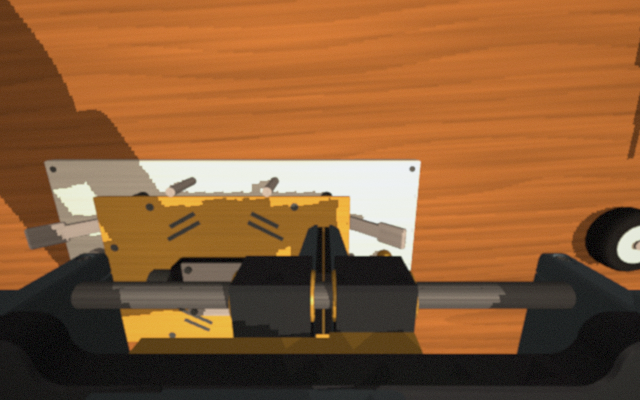

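The wrist view shows the closed fingers over the near-left plate corner around (320, 320), with both left levers up. Starting the descent.

```bash
python3 -m creep '[[1,0,0,15,0,0,0],[1,0,0,12,0,0,0],[1,0,0,6,0,0,0],[1,0,0,0,0,0,0]]'
python3 -m creep '[[1,0,0,3,0,0,0],[1,0,0,0,0,0,0]]'
python3 -m creep '[[1,0,0,2,0,0,0],[1,0,0,0,0,0,0]]'
```

```text
time_s: 2.92
ee_pos: [515.1, 70.6, 57.5]
ee_rot: [-180.0, -0.1, 176.5]
force: [-0.0, 0.3, -0.3]
gripper_width: 0.8
time_s: 3.18
ee_pos: [515.6, 70.6, 55.1]
ee_rot: [180.0, 0.0, 176.5]
force: [-0.5, -0.4, -0.4]
gripper_width: 0.4
time_s: 3.42
ee_pos: [515.5, 70.5, 53.0]
ee_rot: [180.0, -0.0, 176.5]
force: [-1.1, 0.1, 0.8]
gripper_width: 0.3
```

```bash
python3 -m creep '[[1,0,0,2,0,0,0],[1,0,0,0,0,0,0]]'
python3 -m creep '[[1,0,0,1,0,0,0],[1,0,0,0,0,0,0]]'
```

```text
time_s: 3.68
ee_pos: [515.4, 70.5, 50.9]
ee_rot: [180.0, -0.0, 176.5]
force: [0.3, 1.0, -0.8]
gripper_width: 0.4
time_s: 3.92
ee_pos: [515.5, 70.6, 50.0]
ee_rot: [180.0, -0.0, 176.5]
force: [-0.2, 0.9, 0.3]
gripper_width: 0.5
```

```bash
python3 -m creep '[[1,0,0,1,0,0,0],[1,0,0,0,0,0,0]]'
python3 -m creep '[[1,0,0,1,0,0,0],[1,0,0,0,0,0,0]]'
```

```text
time_s: 4.18
ee_pos: [515.5, 70.5, 49.0]
ee_rot: [180.0, -0.0, 176.5]
force: [0.2, -0.3, 0.1]
gripper_width: 0.8
time_s: 4.42
ee_pos: [515.5, 70.6, 48.0]
ee_rot: [180.0, -0.0, 176.5]
force: [0.6, 0.9, -0.3]
gripper_width: 0.5
```

```bash
python3 -c "
from h import *
f=grab_frame('side'); im=f['frame'];c=im[110:270,260:420]
p=proj(f,[b2w(-56,90,51),b2w(-75,110,51),b2w(75,110,51),b2w(-75,-110,51),b2w(75,-110,51)]);print(p)
q=im.copy()
for u,v in p: cv2.circle(q,(int(round(u)),int(round(v))),1,(255,0,0),-1)
cv2.imwrite('pics/side2.png',np.hstack([cv2.resize(a[110:270,280:400],None,fx=3.3,fy=3.3,interpolation=2) for a in(im,q)])[:,:,::-1])"
```

```text
[[311.6436928  185.56088644]
 [304.64049005 182.51821706]
 [355.26154211 181.35804834]
 [310.41884954 222.94744619]
 [369.23569509 221.17513498]]
```

View pics/side2.png

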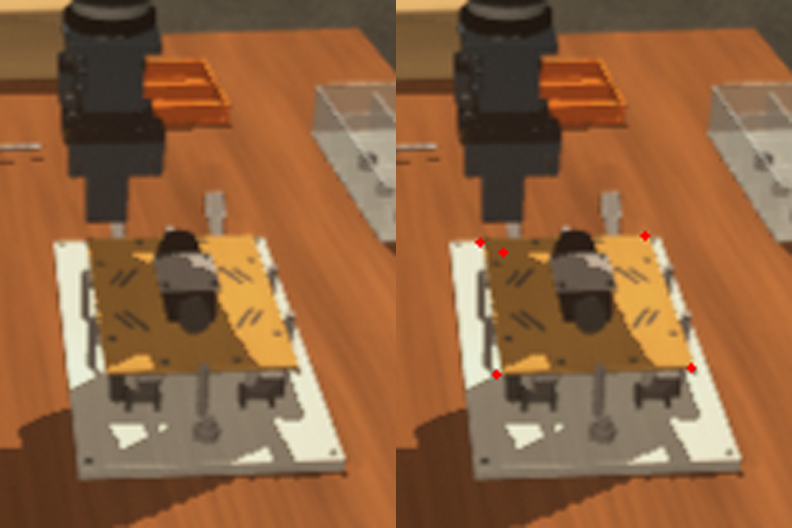

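The side view shows the finger's lower end at about (313, 177), while the commanded tip should project to about (312, 186). I'll check that mismatch before moving further.

```bash
python3 -c "
from h import *
s=state();e=s['ee_pos'];print(e,s['force'])
f=grab_frame('side'); im=f['frame']
pts=[e,e+[0,0,19],e+[0,0,79],b2w(-45,141,66),b2w(45,141,66)]
print(proj(f,pts))
a=cv2.resize(im[60:200,270:400],None,fx=4.2,fy=4.2,interpolation=2)
cv2.imwrite('pics/side3.png',a[:,:,::-1])
f=grab_frame('top'); im=f['frame'];print(proj(f,pts))
a=cv2.resize(im[140:300,240:416],None,fx=3.7,fy=3.7,interpolation=2)
cv2.imwrite('pics/top3.png',a[:,:,::-1])
"
```

```text
[515.54387727  70.54218181  48.0024607 ] [0.38719057 0.16278987 0.08236453]
[[311.89753997 186.28174409]
 [312.00109137 180.45921816]
 [312.33791382 161.52024103]
 [314.04513489 173.00783672]
 [343.99179394 172.37103543]]
[[293.39530124 214.9437163 ]
 [292.83064909 214.06925602]
 [290.90299378 211.08395256]
 [273.60342771 208.76891834]
 [276.7339     174.12663001]]
```

View pics/side3.png

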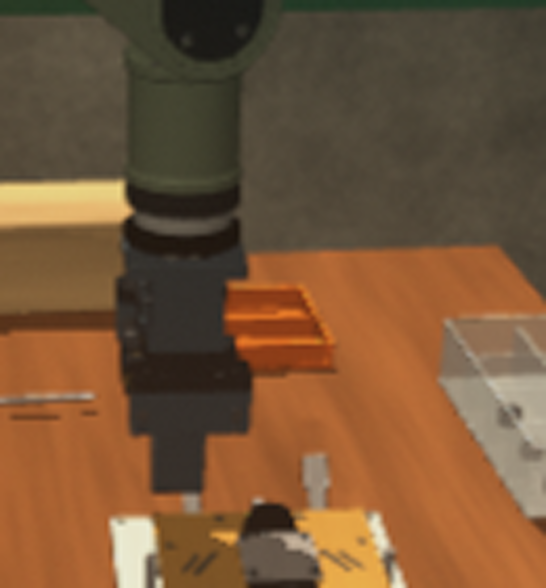

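View pics/top3.png

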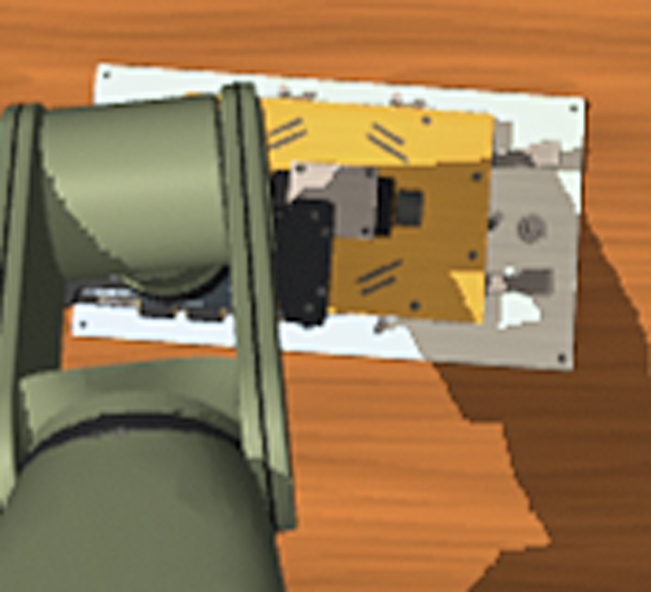

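```bash
python3 -c "
from h import *
f=grab_frame('side')
e=np.array([195.2,540.2,180.2]);R=Ro.from_euler('xyz',[180,0,160.13],degrees=True)
for sy in(-1,1): print(proj(f,[e+R.apply([x,sy*y,z]) for x in(-16,16) for y in (45.5,59) for z in (0,-19)]))
im=cv2.imread('pics/side0.png');cv2.imwrite('pics/side0c.png',cv2.resize(im[20:120,150:250],None,fx=5,fy=5,interpolation=2))"
```

```text
[[203.45469601 100.35558856]
 [202.89925459  94.96176126]
 [201.85696734 101.52600231]
 [201.28790542  96.0994665 ]
 [194.78087636  99.62915285]
 [194.17609394  94.2491244 ]
 [193.12527566 100.7903403 ]
 [192.50621275  95.37776016]]
[[213.64741265  92.8889292 ]
 [213.17557742  87.70608602]
 [215.07904227  91.84019106]
 [214.61849518  86.68730306]
 [205.34468883  92.22001943]
 [204.82764173  87.0499789 ]
 [206.82870443  91.1791765 ]
 [206.323514    86.03895193]]
```

View pics/side0c.png

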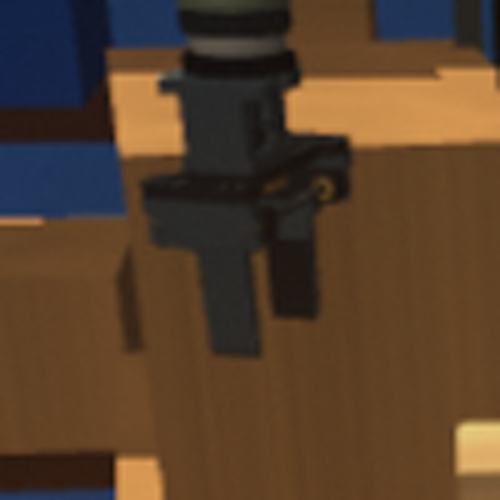

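```bash
python3 -c "
from h import *
s=state();e=s['ee_pos']
f=grab_frame('wrist'); im=f['frame'];R=Ro.from_euler('xyz',s['ee_rot'],degrees=True)
pts=[e+R.apply([x,y,z]) for x in(-16,16) for y in (-13.5,13.5) for z in (0,-28,-79)]
print(proj(f,pts).round()); print(proj(f,[b2w(x,y,51) for x in(-75,75)for y in(-110,110)]).round())
V=f['view'];print('cam',-V[:3,:3].T@V[:3,3])
cv2.imwrite('pics/wrist3.png',im[:,:,::-1])
"
```

```text
[[304. 252.]
 [301. 271.]
 [294. 323.]
 [340. 252.]
 [342. 271.]
 [349. 323.]
 [303. 211.]
 [300. 225.]
 [292. 264.]
 [341. 211.]
 [343. 225.]
 [351. 264.]]
[[ 36. 207.]
 [349. 207.]
 [ 85. 376.]
 [344. 376.]]
cam [433.42266197  76.10575374 250.84918869]
```

View pics/wrist3.png

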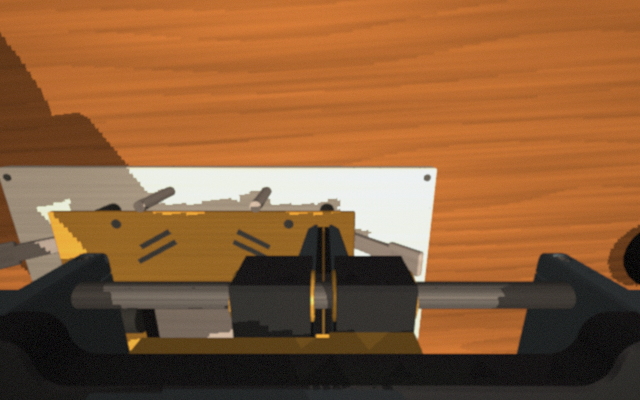

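The wrist view agrees with the side view. The fingertips at (304–345, 227) end about 28 mm behind the reported TCP, while the horizontal position matches. So the real tip height is about ee_z + 28, and I expect contact near ee_z ≈ 23.

```bash
python3 -m creep '[[1,0,0,8,0,0,0],[1,0,0,6,0,0,0],[1,0,0,0,0,0,0]]'
python3 -m creep '[[1,0,0,4,0,0,0],[1,0,0,0,0,0,0]]'
python3 -m creep '[[1,0,0,2,0,0,0],[1,0,0,0,0,0,0]]'
python3 -m creep '[[1,0,0,1,0,0,0],[1,0,0,0,0,0,0]]'
```

```text
time_s: 5.05
ee_pos: [514.9, 70.5, 33.2]
ee_rot: [-180.0, -0.1, 176.5]
force: [-0.3, 1.2, 0.1]
gripper_width: 0.2
time_s: 5.3
ee_pos: [515.4, 70.5, 29.8]
ee_rot: [180.0, -0.0, 176.5]
force: [-0.2, 0.6, -0.5]
gripper_width: 0.7
time_s: 5.55
ee_pos: [515.5, 70.5, 28.0]
ee_rot: [180.0, -0.0, 176.5]
force: [-0.1, 0.0, 0.5]
gripper_width: 0.2
time_s: 5.8
ee_pos: [515.6, 70.5, 27.0]
ee_rot: [180.0, -0.0, 176.5]
force: [-0.2, -0.6, 0.1]
gripper_width: -0.0
```

```bash
for i in 1; do python3 -m creep '[[1,0,0,1,0,0,0],[1,0,0,0,0,0,0]]'
python3 -m creep '[[1,0,0,1,0,0,0],[1,0,0,0,0,0,0]]'
python3 -m creep '[[1,0,0,1,0,0,0],[1,0,0,0,0,0,0]]'; done
```

```text
time_s: 6.05
ee_pos: [515.6, 70.6, 26.0]
ee_rot: [180.0, -0.0, 176.5]
force: [-0.6, 0.5, 1.1]
gripper_width: 0.6
time_s: 6.3
ee_pos: [515.5, 70.6, 24.9]
ee_rot: [180.0, -0.0, 176.5]
force: [-0.9, -0.7, 0.8]
gripper_width: 0.0
time_s: 6.55
ee_pos: [515.5, 70.6, 24.0]
ee_rot: [180.0, -0.0, 176.5]
force: [-0.2, 0.5, 0.0]
gripper_width: 0.6
```

```bash
python3 -m creep '[[1,0,0,1,0,0,0],[1,0,0,0,0,0,0]]'
python3 -m creep '[[1,0,0,1,0,0,0],[1,0,0,0,0,0,0]]'
```

```text
time_s: 6.8
ee_pos: [515.5, 70.6, 23.0]
ee_rot: [180.0, -0.0, 176.5]
force: [-0.1, 0.2, 0.2]
gripper_width: 0.8
time_s: 7.05
ee_pos: [515.5, 70.6, 22.0]
ee_rot: [180.0, -0.0, 176.5]
force: [0.3, -0.6, 0.7]
gripper_width: 0.6
```

```bash
python3 -m creep '[[1,0,0,1,0,0,0],[1,0,0,0,0,0,0]]'
python3 -m creep '[[1,0,0,1,0,0,0],[1,0,0,0,0,0,0]]'; python3 -c "
from h import *
f=grab_frame('side'); im=f['frame']
a=cv2.resize(im[110:270,270:400],None,fx=3.5,fy=3.5,interpolation=2)
cv2.imwrite('pics/side4.png',a[:,:,::-1])"
```

```text
time_s: 7.3
ee_pos: [515.5, 70.6, 20.9]
ee_rot: [180.0, -0.0, 176.5]
force: [-0.8, 0.1, 0.2]
gripper_width: 0.4
time_s: 7.55
ee_pos: [515.5, 70.5, 19.9]
ee_rot: [180.0, -0.0, 176.5]
force: [0.9, 0.2, 0.3]
gripper_width: 0.3
```

View pics/side4.png

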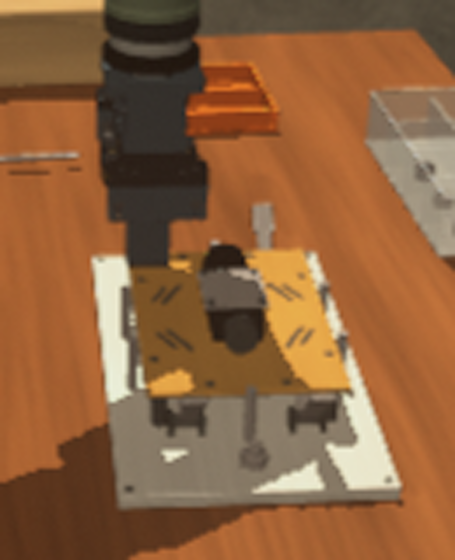

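The finger's lower edge is now at about v=186. Contact should show at about v=188, so roughly 7 mm remain (tip offset about 37 mm). Continuing.

```bash
python3 -m creep '[[1,0,0,2,0,0,0],[1,0,0,0,0,0,0]]'
python3 -m creep '[[1,0,0,1,0,0,0],[1,0,0,0,0,0,0]]'
python3 -m creep '[[1,0,0,1,0,0,0],[1,0,0,0,0,0,0]]'
python3 -m creep '[[1,0,0,1,0,0,0],[1,0,0,0,0,0,0]]'
```

```text
time_s: 7.85
ee_pos: [515.7, 70.6, 18.4]
ee_rot: [180.0, 0.0, 176.5]
force: [-0.7, -0.4, 3.5]
gripper_width: 0.2
time_s: 8.1
ee_pos: [515.8, 70.6, 18.3]
ee_rot: [180.0, 0.0, 176.5]
force: [-2.9, -0.6, 11.7]
gripper_width: 0.5
time_s: 8.35
ee_pos: [515.8, 70.6, 18.2]
ee_rot: [180.0, 0.1, 176.5]
force: [-4.3, 0.6, 18.0]
gripper_width: 1.0
time_s: 8.6
ee_pos: [515.9, 70.6, 18.2]
ee_rot: [180.0, 0.1, 176.5]
force: [-6.3, -1.2, 24.3]
gripper_width: 0.6
```

```bash
python3 -m creep '[[1,0,0,1,0,0,0],[1,0,0,0,0,0,0]]'
```

```text
time_s: 8.85
ee_pos: [515.9, 70.6, 18.1]
ee_rot: [180.0, 0.1, 176.5]
force: [-8.6, -1.1, 31.3]
gripper_width: 0.4
```

```bash
python3 -m creep '[[1,0,0,1,0,0,0],[1,0,0,0,0,0,0]]'
```

```text
time_s: 9.1
ee_pos: [515.9, 70.6, 18.1]
ee_rot: [180.0, 0.1, 176.5]
force: [-9.6, -1.7, 38.0]
gripper_width: 0.7
```

The near-left corner is solid: it stopped dead at ee_z 18.2 (tip offset about 32.7 mm). I batched too many steps and pressed to 38 N, above the 15 N I should have kept to. From here it's one step per call. Retracting and going to near-right.

```bash
python3 -m creep '[[1,0,0,-10,0,0,0],[1,0,0,-20,0,0,0],[1,0,0,0,0,0,0]]'
python3 -c "
from h import *
go(-56,-90,22)"
```

```text
time_s: 9.48
ee_pos: [516.7, 70.7, 43.9]
ee_rot: [180.0, 0.2, 176.5]
force: [-0.0, 0.4, -0.3]
gripper_width: 0.3
t 9.47 pos [516.7  70.7  43.9] rot [1.7997e+02 1.7000e-01 1.7653e+02] F [-0.04  0.44 -0.3 ] w 0.3
shift [   2.2 -181.4   21.8] turn [0.03 0.17 0.03]
```

```bash
python3 -m creep '[[1,0,-45,0,0,0,0],[1,0,-45,0,0,0,0],[1,0,-45,0,0,0,0],[1,0,-45,0,0,0,0],[1,0,0,14,0,0,0]]'
python3 -m creep '[[1,0,0,6,0,0,0],[1,0,0,0,0,0,0]]'
python3 -c "
from h import *
go(-56,-90,18)"
```

```text
time_s: 10.1
ee_pos: [505.0, -111.7, 28.5]
ee_rot: [-180.0, 0.1, 176.3]
force: [-0.4, 0.6, 0.0]
gripper_width: 0.2
time_s: 10.35
ee_pos: [503.9, -107.9, 21.9]
ee_rot: [180.0, -0.1, 176.6]
force: [0.7, 0.0, 0.5]
gripper_width: 0.4
t 10.35 pos [ 503.9 -107.9   21.9] rot [ 1.7996e+02 -1.4000e-01  1.7660e+02] F [0.68 0.02 0.53] w 0.4
shift [ 0.1 -2.3  3.9] turn [ 0.04 -0.14  0.1 ]
```

```bash
python3 -m creep '[[1,0,0,2,0,0,0],[1,0,0,0,0,0,0]]'
python3 -m creep '[[1,0,0,1,0,0,0],[1,0,0,0,0,0,0]]'
```

```text
time_s: 10.6
ee_pos: [504.9, -108.5, 21.1]
ee_rot: [180.0, 0.0, 176.6]
force: [0.3, -0.4, 0.9]
gripper_width: 0.4
time_s: 10.85
ee_pos: [504.7, -109.0, 20.1]
ee_rot: [180.0, 0.0, 176.5]
force: [0.6, -0.2, -0.3]
gripper_width: 0.5
```

```bash
python3 -m creep '[[1,0,0,1,0,0,0],[1,0,0,0,0,0,0]]'
```

```text
time_s: 11.1
ee_pos: [504.6, -109.1, 19.0]
ee_rot: [180.0, -0.0, 176.5]
force: [-0.5, -0.4, 0.6]
gripper_width: 0.4
```

```bash
python3 -m creep '[[1,0,0,1,0,0,0],[1,0,0,0,0,0,0]]'
```

```text
time_s: 11.35
ee_pos: [504.8, -109.2, 18.4]
ee_rot: [180.0, 0.0, 176.5]
force: [-0.8, 1.0, 3.8]
gripper_width: 0.4
```

```bash
python3 -m creep '[[1,0,0,1,0,0,0],[1,0,0,0,0,0,0]]'
```

```text
time_s: 11.6
ee_pos: [504.8, -109.2, 18.3]
ee_rot: [-180.0, 0.0, 176.5]
force: [-2.6, 0.9, 11.3]
gripper_width: 0.3
```

Near-right is solid: 11 N with no sink. Next is far-right.

```bash
python3 -m creep '[[1,0,0,-15,0,0,0],[1,0,0,-15,0,0,0],[1,-37,0,0,0,0,0],[1,-38,0,0,0,0,0],[1,-37,0,0,0,0,0]]'
python3 -m creep '[[1,0,0,14,0,0,0],[1,0,0,10,0,0,0],[1,0,0,0,0,0,0]]'
python3 -c "
from h import *
go(56,-90,18)"
```

```text
time_s: 12.22
ee_pos: [618.0, -116.0, 48.0]
ee_rot: [-180.0, 0.1, 176.5]
force: [0.5, -0.2, -1.1]
gripper_width: 0.7
time_s: 12.6
ee_pos: [614.4, -115.6, 21.9]
ee_rot: [180.0, -0.2, 176.5]
force: [0.6, 0.3, 0.5]
gripper_width: 0.7
t 12.6 pos [ 614.4 -115.6   21.9] rot [179.97  -0.2  176.52] F [0.58 0.27 0.48] w 0.7
shift [-1.1 -1.4  3.9] turn [ 0.03 -0.2   0.02]
```

```bash
python3 -m creep '[[1,0,0,2,0,0,0],[1,0,0,0,0,0,0]]'
python3 -m creep '[[1,0,0,1,0,0,0],[1,0,0,0,0,0,0]]'
```

```text
time_s: 12.85
ee_pos: [616.3, -115.9, 21.4]
ee_rot: [180.0, 0.0, 176.5]
force: [-0.0, -0.7, 0.6]
gripper_width: 0.8
time_s: 13.1
ee_pos: [616.5, -115.9, 20.2]
ee_rot: [180.0, 0.0, 176.5]
force: [0.1, -1.1, 0.9]
gripper_width: 0.6
```

```bash
python3 -m creep '[[1,0,0,1,0,0,0],[1,0,0,0,0,0,0]]'
```

```text
time_s: 13.35
ee_pos: [616.4, -115.9, 18.9]
ee_rot: [180.0, -0.0, 176.5]
force: [-1.3, 0.3, 0.3]
gripper_width: 0.3
```

```bash
python3 -m creep '[[1,0,0,1,0,0,0],[1,0,0,0,0,0,0]]'
```

```text
time_s: 13.6
ee_pos: [616.6, -115.9, 18.3]
ee_rot: [180.0, 0.0, 176.5]
force: [-0.4, 0.7, 2.4]
gripper_width: 0.5
```

```bash
python3 -m creep '[[1,0,0,1,0,0,0],[1,0,0,0,0,0,0]]'
```

```text
time_s: 13.85
ee_pos: [616.6, -115.9, 17.3]
ee_rot: [180.0, 0.0, 176.5]
force: [-1.0, -0.2, 3.9]
gripper_width: 0.6
```

```bash
python3 -m creep '[[1,0,0,1,0,0,0],[1,0,0,0,0,0,0]]'
```

```text
time_s: 14.1
ee_pos: [616.7, -115.9, 16.2]
ee_rot: [-180.0, 0.0, 176.5]
force: [-0.5, -0.6, 5.5]
gripper_width: 0.6
```

Far-right is giving: it has sunk 2 mm at only 4–5 N. Pressing on to the bottom.

```bash
python3 -m creep '[[1,0,0,1.5,0,0,0],[1,0,0,0,0,0,0]]'
```

```text
time_s: 14.35
ee_pos: [616.7, -116.0, 14.8]
ee_rot: [-180.0, 0.0, 176.5]
force: [-0.8, -0.4, 5.5]
gripper_width: 0.4
```

```bash
python3 -m creep '[[1,0,0,1.5,0,0,0],[1,0,0,0,0,0,0]]'
```

```text
time_s: 14.6
ee_pos: [616.8, -116.0, 14.2]
ee_rot: [-180.0, 0.1, 176.5]
force: [-2.6, -0.3, 9.9]
gripper_width: 0.3
```

The far-right corner is the rocker: it sank 4.2 mm with about 5.5 N on the way, and was bottoming at 10 N. The real fingers are shorter than stated, so the gripper body would come close to the motor at lever-flat height. I'll tilt the tool 15° outward for the lever push.

```bash
cat >> h.py <<'E'
def tip(x,y,z,tilt=0):
    s=state();R=Ro.from_euler("xyz",s["ee_rot"],degrees=True)
    T=Ro.from_euler("xyz",[180,0,180+YAW],degrees=True)*Ro.from_rotvec([tilt,0,0],degrees=True)
    w=b2w(x,y,z)
    now=s["ee_pos"]+R.apply([0,0,-32.7])
    print("t",round(s["time_s"],2),"pos",s["ee_pos"].round(1),"rot",s["ee_rot"].round(2),"F",s["force"].round(2),"tipnow_board",(Ro.from_euler('z',-YAW,degrees=True).apply(now-[C[0],C[1],0])).round(1))
    print("shift now-axes",R.inv().apply(w+T.apply([0,0,32.7])-s["ee_pos"]).round(1),"turn",(R.inv()*T).as_rotvec(degrees=True).round(2))
E
python3 -m creep '[[1,0,0,-20,0,0,0],[1,0,0,-25,0,0,0],[1,0,0,0,0,0,0]]'
python3 -c "
from h import *
tip(47,-147,90,-15)"
```

```text
time_s: 14.98
ee_pos: [617.7, -116.1, 59.1]
ee_rot: [-180.0, 0.2, 176.5]
force: [-0.6, -0.4, 1.0]
gripper_width: 0.5
t 14.97 pos [ 617.7 -116.1   59.1] rot [-179.98    0.19  176.53] F [-0.58 -0.4   1.05] tipnow_board [ 58.1 -88.9  91.8]
shift now-axes [ 11.2 -49.6   0.6] turn [-15.02   0.19   0.05]
```

```bash
python3 -m creep '[[1,5,-25,0,0,0,0],[1,5,-25,0,0,0,0],[1,0,0,0,-7.5,0,0],[1,0,0,0,-7.5,0,0],[1,0,0,0,0,0,0]]'
python3 -c "
from h import *
tip(47,-147,80,-15)
f=grab_frame('side'); im=f['frame']
a=cv2.resize(im[100:290,270:420],None,fx=3.1,fy=3.1,interpolation=2)
cv2.imwrite('pics/side5.png',a[:,:,::-1]);print(proj(f,[b2w(45,-141,66),b2w(45,-150,75)]))"
```

```text
time_s: 15.6
ee_pos: [602.2, -167.2, 55.5]
ee_rot: [165.0, -0.2, 176.3]
force: [1.2, 0.1, 0.5]
gripper_width: 0.6
t 15.6 pos [ 602.2 -167.2   55.5] rot [165.    -0.21 176.28] F [1.18 0.09 0.52] tipnow_board [  45.9 -149.4   87.1]
shift now-axes [-1.2  0.5  7.4] turn [ 0.01 -0.15 -0.26]
[[360.05217952 223.12362201]
 [360.93067908 221.99798379]]
```

View pics/side5.png

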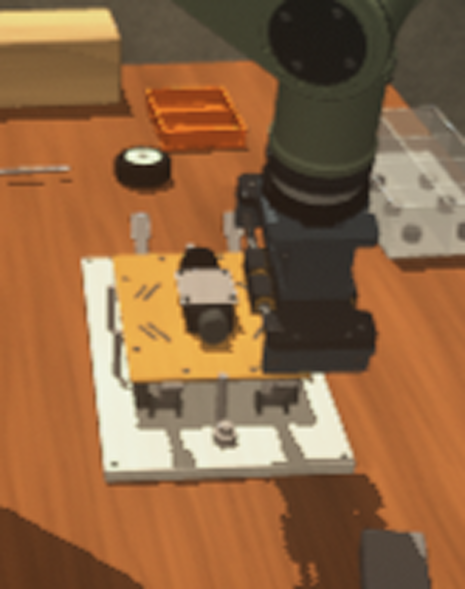

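The side view shows the gripper body over the far-right lever, hiding the fingertips. The motor is clear to the left and the other levers are up. Descending along world z.

```bash
python3 -m creep '[[1,0,-1.3,4.85,0,0,0],[1,0,-0.8,2.9,0,0,0],[1,0,0,0,0,0,0]]'
python3 -m creep '[[1,0,-0.8,2.9,0,0,0],[1,0,0,0,0,0,0]]'
python3 -c "
from h import *
tip(47,-147,80,-15)"
```

```text
time_s: 16.02
ee_pos: [603.3, -164.1, 49.8]
ee_rot: [165.0, -0.0, 176.6]
force: [-0.6, 0.7, -0.5]
gripper_width: 0.2
time_s: 16.27
ee_pos: [603.4, -165.0, 46.9]
ee_rot: [165.0, -0.0, 176.5]
force: [-1.3, -0.1, -0.3]
gripper_width: 0.6
t 16.27 pos [ 603.4 -165.    46.9] rot [ 1.6500e+02 -1.0000e-02  1.7655e+02] F [-1.27 -0.08 -0.29] tipnow_board [  46.9 -147.1   78.4]
shift now-axes [-0.1  0.5 -1.5] turn [ 0.   -0.03  0.04]
```

Now pushing down through the lever's travel in small steps.

```bash
python3 -m creep '[[1,0,-0.8,2.9,0,0,0],[1,0,0,0,0,0,0]]'
python3 -m creep '[[1,0,-0.8,2.9,0,0,0],[1,0,0,0,0,0,0]]'
```

```text
time_s: 16.52
ee_pos: [603.3, -165.3, 43.7]
ee_rot: [165.0, -0.0, 176.5]
force: [-0.2, -0.4, -1.3]
gripper_width: 0.8
time_s: 16.77
ee_pos: [603.7, -166.0, 41.3]
ee_rot: [165.1, 0.1, 176.5]
force: [-0.6, -1.5, 1.8]
gripper_width: 0.6
```

```bash
python3 -m creep '[[1,0,-1,3.9,0,0,0],[1,0,-1,3.9,0,0,0]]'
```

```text
time_s: 17.02
ee_pos: [604.0, -170.6, 35.1]
ee_rot: [165.5, 0.2, 176.6]
force: [-6.8, -16.7, 16.6]
gripper_width: 0.5
```

The reaction is about 45° outward and up, along the lever's own axis. The outward tilt plus sliding friction is jamming the lever instead of turning it. I'll back off, remove the tilt and follow the pad's arc outward while pushing.

```bash
python3 -m creep '[[1,0,5,-19.3,0,0,0],[1,0,1.3,-4.8,0,0,0],[1,0,0,0,7.5,0,0],[1,0,0,0,7.5,0,0],[1,0,0,0,0,0,0]]'
python3 -c "
from h import *
tip(49,-145,80,0)
f=grab_frame('top'); print(proj(f,[b2w(45,-141,66),b2w(-45,-141,66),b2w(0,-80,72)]))
cv2.imwrite('pics/top6.png',cv2.resize(f['frame'][140:290,270:416],None,fx=4,fy=4,interpolation=2)[:,:,::-1])
print(proj(f,[b2w(45,-60,z) for z in (51,97)]))
"
```

```text
time_s: 17.65
ee_pos: [603.3, -162.5, 57.5]
ee_rot: [179.9, -0.1, 176.8]
force: [-0.6, -0.8, -0.0]
gripper_width: 0.9
t 17.65 pos [ 603.3 -162.5   57.5] rot [ 1.7993e+02 -5.0000e-02  1.7678e+02] F [-0.6  -0.85 -0.01] tipnow_board [  46.7 -136.2   90.2]
shift now-axes [-2.3 -8.9 10.2] turn [ 0.07 -0.05  0.28]
[[386.35326146 181.84900239]
 [384.59253132 216.66134325]
 [361.796773   197.07816198]]
[[354.38754316 180.79688475]
 [355.75449024 177.10180971]]
```

View pics/top6.png

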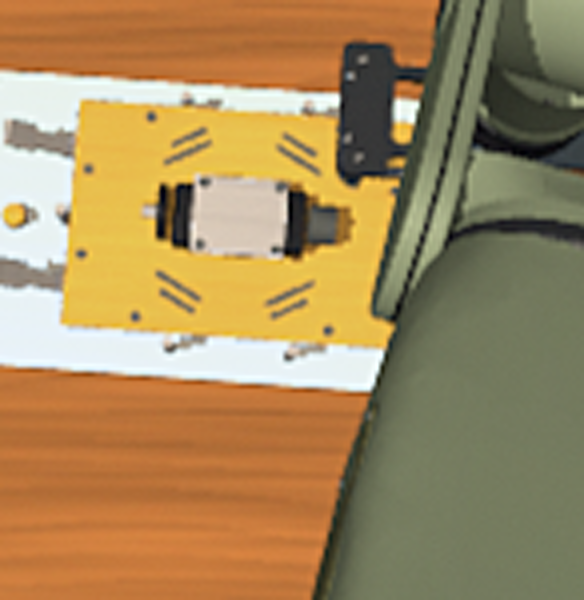

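The top view shows the body end at crop x≈338 and the motor end at x≈350, with about 18 px of sideways separation. The body will be outside the motor once it moves outward. The plate is undisturbed. Descending straight.

```bash
python3 -m creep '[[1,-2,-9,0,0,0,0],[1,0,0,8,0,0,0],[1,0,0,3,0,0,0],[1,0,0,0,0,0,0]]'
python3 -c "
from h import *
tip(49,-145,78,0)"
python3 -m creep '[[1,0,0,3,0,0,0],[1,0,0,0,0,0,0]]'
```

```text
time_s: 18.2
ee_pos: [604.4, -174.7, 46.0]
ee_rot: [180.0, -0.1, 176.5]
force: [-1.0, -0.5, -0.1]
gripper_width: 0.4
t 18.2 pos [ 604.4 -174.7   46. ] rot [ 1.7996e+02 -8.0000e-02  1.7648e+02] F [-1.01 -0.46 -0.12] tipnow_board [  48.5 -148.3   78.7]
shift now-axes [-0.5  3.3  0.7] turn [ 0.04 -0.08 -0.02]
time_s: 18.45
ee_pos: [604.8, -174.3, 43.6]
ee_rot: [180.0, -0.0, 176.5]
force: [-0.2, -0.2, 0.9]
gripper_width: -0.0
```

```bash
python3 -m creep '[[1,0,0,2,0,0,0],[1,0,0,0,0,0,0]]'
```

```text
time_s: 18.7
ee_pos: [604.8, -174.3, 41.7]
ee_rot: [180.0, -0.0, 176.5]
force: [0.3, -0.1, -0.5]
gripper_width: 0.2
```

```bash
python3 -m creep '[[1,0,0,2,0,0,0],[1,0,0,0,0,0,0]]'
```

```text
time_s: 18.95
ee_pos: [604.8, -174.4, 39.6]
ee_rot: [180.0, -0.0, 176.5]
force: [-0.9, 1.1, -0.6]
gripper_width: 0.3
```

```bash
python3 -m creep '[[1,0,0,2,0,0,0],[1,0,0,0,0,0,0]]'
```

```text
time_s: 19.2
ee_pos: [604.7, -174.4, 37.6]
ee_rot: [180.0, -0.0, 176.5]
force: [-0.5, -0.4, -0.1]
gripper_width: 0.3
```

```bash
python3 -m creep '[[1,0,0,2,0,0,0],[1,0,0,0,0,0,0]]'
```

```text
time_s: 19.45
ee_pos: [604.7, -174.4, 35.6]
ee_rot: [180.0, -0.0, 176.5]
force: [0.0, -0.2, 0.1]
gripper_width: 0.8
```

```bash
python3 -m creep '[[1,0,0,1,0,0,0],[1,0,0,0,0,0,0]]'
```

```text
time_s: 19.7
ee_pos: [605.0, -174.5, 34.8]
ee_rot: [180.0, 0.0, 176.5]
force: [-0.3, -0.5, 0.1]
gripper_width: 0.4
```

```bash
python3 -m creep '[[1,0,0,2,0,0,0],[1,0,0,0,0,0,0]]'
```

```text
time_s: 19.95
ee_pos: [605.1, -175.2, 33.3]
ee_rot: [-179.9, 0.0, 176.5]
force: [-1.9, -3.0, 3.0]
gripper_width: 0.4
```

```bash
python3 -m creep '[[1,0,0,2,0,0,0],[1,0,0,0,0,0,0]]'
python3 -c "
from h import *
tip(49,-145,78,0)"
```

```text
time_s: 20.2
ee_pos: [605.0, -174.1, 30.7]
ee_rot: [179.9, 0.0, 176.5]
force: [-0.1, -0.7, 1.4]
gripper_width: 0.3
t 20.2 pos [ 605.  -174.1   30.7] rot [1.7994e+02 2.0000e-02 1.7650e+02] F [-0.09 -0.68  1.42] tipnow_board [  49.1 -147.6   63.4]
shift now-axes [  0.1   2.6 -14.6] turn [0.06 0.02 0.  ]
```

The lever moves at about 3 N now. Following its arc outward and down.

```bash
python3 -m creep '[[1,0,-1.2,2,0,0,0],[1,0,-1.2,2,0,0,0]]'
```

```text
time_s: 20.45
ee_pos: [604.9, -176.8, 26.7]
ee_rot: [180.0, 0.0, 176.5]
force: [0.2, -0.6, 2.3]
gripper_width: 0.5
```

```bash
python3 -m creep '[[1,0,-1.2,2,0,0,0],[1,0,-1.2,2,0,0,0]]'
```

```text
time_s: 20.7
ee_pos: [604.7, -179.3, 22.6]
ee_rot: [180.0, 0.0, 176.5]
force: [1.0, -0.3, 2.6]
gripper_width: 0.5
```

```bash
python3 -m creep '[[1,0,-1,2.5,0,0,0],[1,0,-1,2.5,0,0,0]]'
```

```text
time_s: 20.95
ee_pos: [604.6, -181.4, 17.7]
ee_rot: [-180.0, 0.0, 176.5]
force: [-0.7, 0.2, 2.5]
gripper_width: 0.4
```

```bash
python3 -m creep '[[1,0,-1.2,2.5,0,0,0],[1,0,-1.2,2.5,0,0,0]]'
```

```text
time_s: 21.2
ee_pos: [604.4, -183.6, 12.7]
ee_rot: [180.0, 0.0, 176.5]
force: [0.7, 0.2, 3.1]
gripper_width: 0.5
```

```bash
python3 -m creep '[[1,0,-1,2.5,0,0,0],[1,0,-1,2.5,0,0,0]]'
```

```text
time_s: 21.45
ee_pos: [604.3, -185.3, 7.5]
ee_rot: [180.0, -0.0, 176.5]
force: [0.9, 1.7, 1.2]
gripper_width: 0.3
```

```bash
python3 -m creep '[[1,0,-0.7,2.5,0,0,0],[1,0,-0.7,2.5,0,0,0]]'
```

```text
time_s: 21.7
ee_pos: [604.1, -186.7, 2.6]
ee_rot: [180.0, -0.0, 176.5]
force: [0.6, 1.3, 1.9]
gripper_width: 0.6
```

```bash
python3 -m creep '[[1,0,-0.3,2,0,0,0],[1,0,0,2,0,0,0]]'
```

```text
time_s: 21.95
ee_pos: [604.0, -187.4, -1.3]
ee_rot: [-180.0, -0.0, 176.5]
force: [1.1, 1.2, 1.8]
gripper_width: 1.0
```

```bash
python3 -m creep '[[1,0,0,2,0,0,0],[1,0,0,1.5,0,0,0]]'
```

```text
time_s: 22.2
ee_pos: [604.1, -187.7, -4.8]
ee_rot: [-180.0, 0.0, 176.5]
force: [-0.0, -0.2, 2.2]
gripper_width: 0.3
```

```bash
python3 -m creep '[[1,0,0,1.5,0,0,0],[1,0,0,1,0,0,0]]'
```

```text
time_s: 22.45
ee_pos: [604.1, -187.9, -7.2]
ee_rot: [-180.0, 0.0, 176.5]
force: [-0.7, -1.7, 2.0]
gripper_width: 0.1
```

```bash
python3 -m creep '[[1,0,0,1,0,0,0],[1,0,0,1,0,0,0]]'
```

```text
time_s: 22.7
ee_pos: [604.2, -187.8, -8.3]
ee_rot: [-180.0, 0.0, 176.5]
force: [-3.3, -0.8, 9.9]
gripper_width: 0.6
```

```bash
python3 -m creep '[[1,0,0,1,0,0,0],[1,0,0,0,0,0,0]]'
```

```text
time_s: 22.95
ee_pos: [604.2, -187.8, -8.4]
ee_rot: [-180.0, 0.0, 176.5]
force: [-3.5, -1.2, 10.4]
gripper_width: 0.7
```

The lever hit its stop: 10 N with the tip at 24.4 mm, against 24.7 expected. Lifting straight up and going back to the corner.

```bash
python3 -m creep '[[1,0,0,-15,0,0,0],[1,0,0,-30,0,0,0],[1,0,0,-25,0,0,0],[1,0,0,0,0,0,0]]'
python3 -c "
from h import *
tip(56,-90,56,0)
f=grab_frame('side'); im=f['frame']
cv2.imwrite('pics/side7.png',cv2.resize(im[100:290,270:420],None,fx=3.1,fy=3.1,interpolation=2)[:,:,::-1])"
```

```text
time_s: 23.45
ee_pos: [605.6, -187.4, 61.9]
ee_rot: [-180.0, 0.2, 176.5]
force: [0.5, 0.5, -0.1]
gripper_width: 0.6
t 23.45 pos [ 605.6 -187.4   61.9] rot [-179.97    0.24  176.53] F [ 0.51  0.49 -0.05] tipnow_board [  50.3 -160.8   94.6]
shift now-axes [-5.4 70.9 38.6] turn [-0.03  0.24  0.03]
```

View pics/side7.png

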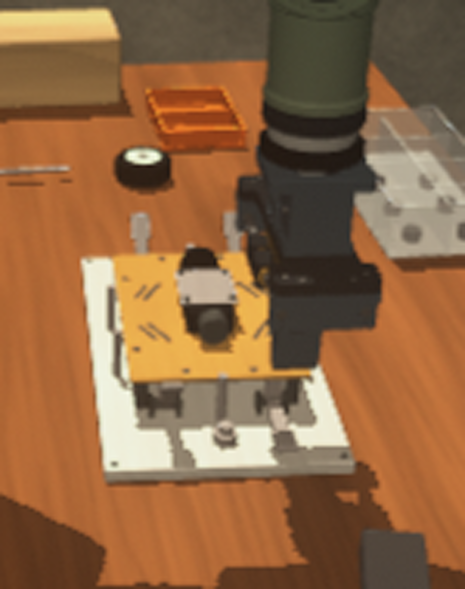

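The side view shows the far-right lever lying flat at crop (282, 425) and the pinion still standing at (224, 433). Next I'll press the far-right corner.

```bash
python3 -m creep '[[1,-2,35,0,0,0,0],[1,-3,35,0,0,0,0],[1,0,0,20,0,0,0],[1,0,0,16,0,0,0],[1,0,0,0,0,0,0]]'
python3 -m creep '[[1,0,0,0,0,0,0],[1,0,0,1,0,0,0]]'
python3 -c "
from h import *
tip(56,-90,51,0)"
```

```text
time_s: 24.12
ee_pos: [611.4, -117.6, 21.3]
ee_rot: [179.9, -0.3, 176.5]
force: [-0.1, -0.1, -0.4]
gripper_width: 0.6
time_s: 24.38
ee_pos: [613.9, -118.2, 23.5]
ee_rot: [-180.0, 0.1, 176.5]
force: [1.0, -0.7, -0.4]
gripper_width: 0.3
t 24.38 pos [ 613.9 -118.2   23.5] rot [-1.7999e+02  9.0000e-02  1.7650e+02] F [ 1.02 -0.65 -0.37] tipnow_board [ 54.5 -91.3  56.2]
shift now-axes [-1.4  1.3  5.2] turn [-0.01  0.09 -0.  ]
```

```bash
python3 -m creep '[[1,-1.5,1.5,2,0,0,0],[1,0,0,1.5,0,0,0],[1,0,0,0,0,0,0]]'
```

```text
time_s: 24.75
ee_pos: [614.8, -116.3, 19.2]
ee_rot: [180.0, -0.0, 176.5]
force: [-0.3, -0.5, 0.2]
gripper_width: 0.3
```

```bash
python3 -m creep '[[1,0,0,1,0,0,0],[1,0,0,0,0,0,0]]'
```

```text
time_s: 25.0
ee_pos: [615.0, -116.4, 18.4]
ee_rot: [180.0, 0.0, 176.5]
force: [0.6, -0.5, 0.5]
gripper_width: 0.2
```

```bash
python3 -m creep '[[1,0,0,1,0,0,0],[1,0,0,0,0,0,0]]'
```

```text
time_s: 25.25
ee_pos: [615.1, -116.4, 17.7]
ee_rot: [180.0, 0.0, 176.5]
force: [-1.2, 0.3, 4.0]
gripper_width: 0.6
```

```bash
python3 -m creep '[[1,0,0,1,0,0,0],[1,0,0,0,0,0,0]]'
```

```text
time_s: 25.5
ee_pos: [615.1, -116.4, 17.5]
ee_rot: [-180.0, 0.0, 176.5]
force: [-1.4, 1.0, 8.1]
gripper_width: 0.6
```

It holds at 17.5 (0.9 mm of sink). A bit more force, then hold.

```bash
python3 -m creep '[[1,0,0,0.8,0,0,0],[1,0,0,0,0,0,0],[1,0,0,0,0,0,0]]'
```

```text
time_s: 25.88
ee_pos: [615.1, -116.4, 17.4]
ee_rot: [-180.0, 0.1, 176.5]
force: [-3.4, 0.2, 11.7]
gripper_width: 0.5
```

The corner is solid: 11.7 N with 1.0 mm of sink. Lifting clear and checking.

```bash
python3 -m creep '[[1,0,0,-15,0,0,0],[1,0,0,-35,0,0,0],[1,0,0,-45,0,0,0],[1,0,0,-45,0,0,0],[1,45,-30,0,0,0,0]]'
python3 -m creep '[[1,50,-30,0,0,0,0],[1,50,-30,0,0,0,0],[1,50,-30,0,0,0,0],[1,30,-30,0,0,0,0],[1,0,0,0,0,0,0]]'
python3 -c "
from h import *
f=grab_frame('side'); im=f['frame']
a=cv2.resize(im[130:260,270:400],None,fx=3,fy=3,interpolation=2)
g=grab_frame('top')['frame'];b=cv2.resize(g[145:255,250:410],None,fx=2.5,fy=2.5,interpolation=2)
o=np.zeros((390,800,3),np.uint8);o[:,:390]=a;o[:b.shape[0],395:395+b.shape[1]]=b
cv2.imwrite('pics/end.png',o[:,:,::-1]);s=state();print(s['ee_pos'],s['force'],s['time_s'])"
```

```text
time_s: 26.5
ee_pos: [572.9, -143.8, 159.8]
ee_rot: [-179.9, 0.6, 176.7]
force: [-0.4, -1.0, -0.9]
gripper_width: 0.4
time_s: 27.12
ee_pos: [379.5, -253.7, 156.0]
ee_rot: [-180.0, 0.0, 176.3]
force: [0.6, -0.0, -0.4]
gripper_width: 0.5
[ 381.63995249 -252.58626419  155.85727662] [ 0.97866017 -0.43114719 -0.99597875] 27.225
```

View pics/end.png

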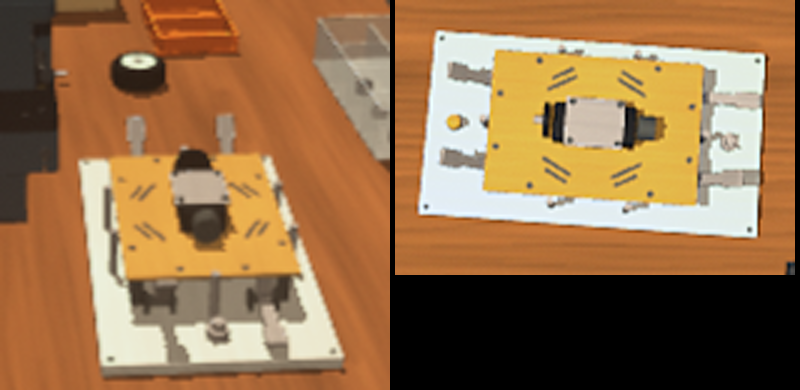

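Final view: the far-right lever is flat at (275, 330), the other three are up, the plate sits level and centred between its pins, and the spacer, pinion and wheel are in place. Handing in.

```bash
python3 -c "
from workcell import job_done
print(job_done())"
```

```text
the job is handed in; nothing more can be done
None
```

The far-right corner was the one that rocked. Its shim lever is now flat and the corner presses solid; I handed the job in at about 27 s of the 48 s allowed.

**Corner presses**

| Corner | Result |
|---|---|
| near left | solid |
| near right | solid, 11 N with no sink |
| far right | sank about 4.2 mm, with about 5.5 N on the way, and bottomed at 10 N |
| far left | not pressed, as the rocker had already been found |

**Lever and recheck:** I pushed the far-right lever to its stop, with 10 N on it and the fingertips at about 24.4 mm (24.7 mm expected). Pressing the far-right corner again, it held 11.7 N with about 1 mm of sink.

**Last pictures:** The far-right lever is flat and the other three are up. The plate looks centred and level, and the spacer, pinion and wheel stand where they were. I did not measure any of these again by numbers. The damper, driver and battery were not in the last pictures.

**What went wrong or disagreed**
- **Fingertip length:** The real fingertips end about 33 mm behind the reported TCP. The pictures showed this, and contact at 51 mm with ee_z at 18.4 confirmed it. I corrected for it in all later moves.
- **Near-left over-pressed:** I sent several steps in a row there and the force reached 38 N, above the 15 N asked for check presses.
- **First lever push jammed:** Tilting the tool 15° outward pushed along the lever instead of turning it, giving about 23–25 N. I backed off and pushed with the tool upright, following the pad outward.

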